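# Tighten the cartridge nut of the kitchen mixer tap

### The job

The kitchen mixer has a new cartridge: pick up the ring spanner from the draining board, turn the brass hexagon nut on top of the tap clockwise until it is fully home, and nip it up firmly there to about 1 newton metre. There is only room for short strokes between the spout and the upstand, so lift the spanner off and reseat it as often as needed; do not wring the tap round in its hole, knock the spout or disturb the other things. Then lay the spanner gently back flat on the draining board and let go of it.

Things in the scene. Friction and masses are not known exactly. Their poses are not given: they have to be found in the camera images.
- counter: Marble worktop with inset steel sink. Origin at worktop level (z 0) on the tap's axis; x to the back (away from the robot), y left along the counter, z up. Steel deck 3 mm above the worktop, x -385..50, y -280..580 mm. Bowl mouth x -355..-60, y -210..150, 160 mm deep. Behind the tap an upstand and sill, face at x 85, 115 mm high; upstand and spout bound the spanner's swing.
- drainer (a point): Middle of the flat draining board: the steel deck left of the bowl, x -385..50 and y 150..580 mm in the counter's frame, on its surface 3 mm above the worktop. Axes as the counter's. The pressed flutes are look only; things lie flat on it.
- nut_top (a point): Centre of the brass nut's top, on the tap's axis, 94.5 mm above the worktop; its frame turns with the nut: y points at a corner, x at a flat's middle. Hexagon 32 mm across flats, 37 across corners, 11 mm high, top 4 mm bevelled to 27, on the column's round shoulder (diameter 46, 83.5 mm above the worktop). Its white stem (diameter 21; 8 mm spindle to 16 mm above the nut) passes the ring.
- nut (a joint): Turn of the nut on its thread, rad, growing clockwise seen from above (tightening). Home, against a hard stop, at 2.094 (120 deg); it starts 1.60 to 1.95 short of that. It neither rises nor sinks. It drags at about 0.3 N m all the way, then stops dead. At home, unloaded, a corner points along the counter's +y.
- cartridge (a joint): Wind-up of the new cartridge in its rubber seals, rad, clockwise from above positive: 0.1 rad for each N m of moment that the spanner puts on the nut, springing back to 0 when let go. The nut counts as nipped up at 0.07 or more (0.7 N m) with the nut home.
- tap (a joint): Turn of the whole tap in its hole, rad, 0 at the start, clockwise from above positive. The tap is held only by friction and slips when a moment of more than about 1.5 N m is put on it; a slip of more than 0.06 rad spoils the job.
- spout: The tap's round steel spout, 21 mm thick. Origin on the tap's axis, 3.5 mm above the worktop; the spout runs to its -x over the bowl and rises: centre line through (x -50, z 60) and (x -198, z 117) mm, then a downturned outlet at x -212.
- spanner: Flat steel ring spanner, 0.3 kg, lying on the draining board. Origin: centre of the ring's underside; handle along +x, z up. Six-point ring 33.5 mm across flats, 7 mm wall, 10 mm thick, a corner of its opening pointing along the handle; handle 16 mm wide, 10 thick, to 193 mm from the ring's centre. Seated, it rests on the shoulder, handle in line with a nut corner, with 5 deg play either way.
- spanner_grip (a point): Middle of the handle where to hold it: 115 mm from the ring's centre, 5 mm above the underside; axes as the spanner's.
- dome_cap: Bystander: the tap's chrome dome, diameter 48, 32 mm high, standing on the draining board's far left; origin under its centre.
- lever: Bystander: the tap's chrome lever, 95 mm long with a round boss, lying at the draining board's left; origin under the boss.
- soap_caddy: Bystander: steel and black washing-up caddy with soap pump, 69 x 119 x 158 mm, on the tap ledge right of the tap; origin under its centre.
- mug: Bystander: blue mug, 80 mm wide, 92 mm high, on the worktop right of the sink; origin under its centre.

How it is judged:
On the way, in this order (a step that is already met when the one before it is completed fails the run):
1. the nut has been turned by a first stroke of the spanner and the spanner lifted clear of it (value of joint nut between 0.55 and 2.04 rad and z of spanner in the frame of nut_top above 0 m and horizontal distance between spanner and nut_top below 0.06 m), for 0.05 s.
2. with the spanner seated on it, the nut is fully home and nipped up with at least 0.7 N m (value of joint nut above 2.05 rad and value of joint cartridge above 0.07 rad and z of spanner in the frame of nut_top below -0.006 m and horizontal distance between spanner and nut_top below 0.005 m), for 0.05 s.
At the end, for the whole second after the job is handed in: The nut is home (joint within 0.044 rad of its stop), and the spanner lies flat and still on the draining board (ring centre over it, underside within 5 mm of the deck, tilt under 0.1 rad), released (value of joint nut above 2.05 rad and x of spanner in the frame of counter between -0.36 and 0.03 m and y of spanner in the frame of counter between 0.16 and 0.57 m and height (world z) of spanner below 0.008 m and angle between spanner's own z axis and vertical below 0.1 rad and linear speed of spanner below 0.02 m/s); the robot touches nothing.
It fails at once if the tap is wrung round in its hole by more than 0.06 rad (value of joint tap above 0.06 rad or value of joint tap below -0.06 rad).
It fails at once if the spout is knocked or leaned on with more than 15 N (contact force between anything else and spout above 15 N).
It fails at once if the spanner is knocked against the sink, worktop or upstand with more than 60 N (contact force between spanner and counter above 60 N).
It fails at once if the spanner is dropped or thrown down: it moves faster than 0.4 m/s within 17 mm of the deck (height (world z) of spanner below 0.02 m and linear speed of spanner above 0.4 m/s).
It fails at once if a bystander (dome cap, lever, soap caddy or mug) is moved by more than 30 mm (distance of any of dome_cap, lever, soap_caddy, mug from where it was at the start of the episode above 0.03 m).
It also fails if it takes over 67 s, if anything falls off the work surface, if the arm or the gripper's body presses on something with over 40 N, if the wrist force passes 120 N, or if a joint passes its speed limit or range.

### The arm

A 6-joint arm with a two-finger parallel gripper is mounted at the origin on the work surface. World frame = base frame: x ahead of the robot, y to its left, z up, the work surface at z = 0. Lengths are in m, angles in rad, forces in N, time in s.
With the tool pointing down it reaches from about 0.425 to 0.925 m from the base axis. Payload 12.5 kg.
Tool frame: the origin (TCP) lies midway between the tips of the shut fingers; the grasp point (between the pads) lies 19 mm behind it; z points along the fingers, y is the line along which they close (so a half turn about z gives the same grasp; the last joint's range is limited). The gripper opens to 85 mm and grips with 20 to 120 N. Pads are 22 mm wide; open, the fingers measure 114 mm over their backs; the gripper's body (76 mm by 85 mm) begins 54 mm behind the grasp point. The pads swing forward as they close: fully open they stand 13 mm farther back than shut.
Start: joints at [-1.443, 0.491, 1.559, -0, 1.092, -0.106], TCP at [0.145, -0.608, 0.231] pointing down, gripper open.
Joint ranges: [-3.1, 3.1], [-0.84, 2.19], [0.05, 2.79], [-1.13, 4.28], [0.06, 2.93], [-2.69, 2.69]. Speed limits (rad/s): [2.22, 2.22, 2.79, 3.14, 3.14, 3.14].

### API

Orientations are given as a unit quaternion [x, y, z, w].
In Python, from workcell import observe, camera, sign_off gives the robot as it stands.
- The arm moves only by the tool step_arm, never from a script. Its argument "commands" is text: rows parted by semicolons, each of 7 numbers parted by spaces: the opening, from -1 (shut) to 1 (fully open), then the shift along the tool's x, y, z in units of 25 mm (1.0 is 25 mm), then the turn, a rotation vector about the tool's x, y, z in rad. In form: fingers dx dy dz wx wy wz; .... A call has 1 to 20 rows; each row shifts and turns the commanded pose from where the row before left it, along the tool's axes as they then stand; what a row does not reach is not made up. A row lasts 1/8 s, in which the tool goes at most 62.5 mm and 10.7 degrees, less where a joint would pass 70% of its speed; a pose out of reach is approached as far as the arm can. A call is refused whole if a number of a shift passes 1 or a number of a turn 0.188, either way. A call with a gripper value outside its range is refused whole. The fingers move at their own pace and stop on an object; "squeeze" is the grip in N (left out, the last holds). Time passes only in rows, so rows that do not move let the fingers close. It gives the time, the measured TCP pose, the force, the opening and the grip force at its end, in the units of the state.
- observe(): the state, without advancing time (a new reading comes with each control period).
- camera(name): name is "side" or "top"; returns a dict with "image" (480x640x3 uint8, red, green, blue), "K" (3x3 intrinsics, pixels), "D" ([k1, k2, p1, p2, k3] as OpenCV has them; the pictures are not rectified), "pose" (4x4, takes a point from camera to world coordinates). Camera axes: x right, y up, looking along -z (the intrinsics and any distortion apply to the point x, -y, -z); pixel columns grow to the right and rows downward; lengths in m; the calibration is good to about 2 mm. A picture is of the moment at which its call begins. There is no depth.
- sign_off(): hands the job in; it is judged then, once.
The state is a dict: "clock": time; "qpos": joint angles; "qvel": joint speeds; "effort": joint torques, N m; "tcp_pos": TCP position; "ee_rot": TCP orientation; "ft_force": force on the tool from outside, world axes, zero at the start; "torque": the same for the moment, N m; "grip_width": finger opening in m; "finger_force": force on a finger pad.
Only numpy, scipy, OpenCV 4.12 (cv2) and the standard library are available. Lean on these libraries where they do the work, as an engineer would, in place of code of your own. Each camera call takes 0.05 s, during which the arm holds its last target. There are 200 camera calls.

## Working session

There is one attempt and no reset: what is moved stays moved. The work goes in short steps, Python scripts to look and compute and a tool call to move; the robot and the scene stay as the last step left them, time stands still between calls to the robot, and variables do not carry over. Pictures are saved under pics/ and viewed, at most 12 in all, crops included, and the job is handed in when it is done.

Besides the shell and the picture viewer there is one more tool, called after "Call:" in YAML: its name, and indented under it one key for each argument. step_arm: Moves the arm, as the interface text tells. Its arguments: {"type":"object","properties":{"commands":{"type":"string"},"squeeze":{"type":"number"}},"required":["commands"]}

```bash
mkdir -p pics; ls; python3 - <<'E'
from workcell import observe, camera
import cv2,numpy as np
for n in("side","top"):
    c=camera(n); cv2.imwrite(f"pics/{n}0.png",c["image"][:,:,::-1]); print(n,np.round(c["K"],1).tolist(),np.round(c["D"],4),np.round(c["pose"],3).tolist())
s=observe(); print(s)
E
```

```text
pics
side [[571.7, 0.0, 317.2], [0.0, 571.7, 237.2], [0.0, 0.0, 1.0]] [-0.1518  0.      0.      0.      0.    ] [[-0.878, 0.362, -0.312, 0.083], [-0.478, -0.651, 0.589, 0.802], [0.01, 0.667, 0.745, 1.108], [0.0, 0.0, 0.0, 1.0]]
top [[567.3, 0.0, 315.3], [0.0, 567.3, 241.9], [0.0, 0.0, 1.0]] [-0.0682  0.      0.      0.      0.    ] [[-0.003, 0.985, -0.175, 0.211], [-1.0, -0.002, 0.005, 0.002], [0.004, 0.175, 0.985, 1.571], [0.0, 0.0, 0.0, 1.0]]
{'clock': 0.1, 'qpos': array([-1.44259475e+00,  4.91490014e-01,  1.55936830e+00,  8.39301794e-06,
        1.09170019e+00, -1.05579315e-01]), 'qvel': array([-0.0016636 , -0.0016613 , -0.00182922, -0.00053766,  0.00136871,
        0.0008814 ]), 'effort': array([ 2.19313479e-03, -6.19444156e+01, -2.62027699e+01, -1.35650066e-04,
        2.90211130e-03, -4.62521839e-06]), 'tcp_pos': array([ 0.14479803, -0.60780147,  0.23079889]), 'ee_rot': array([ 9.93176197e-01,  1.16622505e-01, -1.73944224e-06, -4.82935303e-04]), 'ft_force': array([-0.3419902 ,  0.05399339, -0.56216674]), 'torque': array([-0.00802923,  0.01904407,  0.02708991]), 'finger_force': 0.0, 'grip_width': 0.08578279880677969}
```

View pics/side0.png

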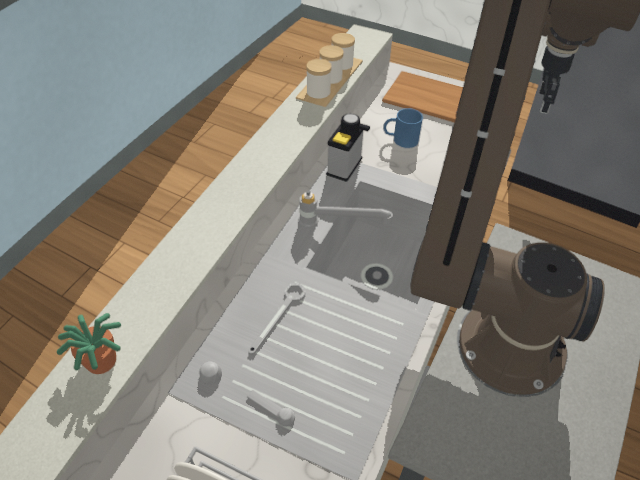

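View pics/top0.png

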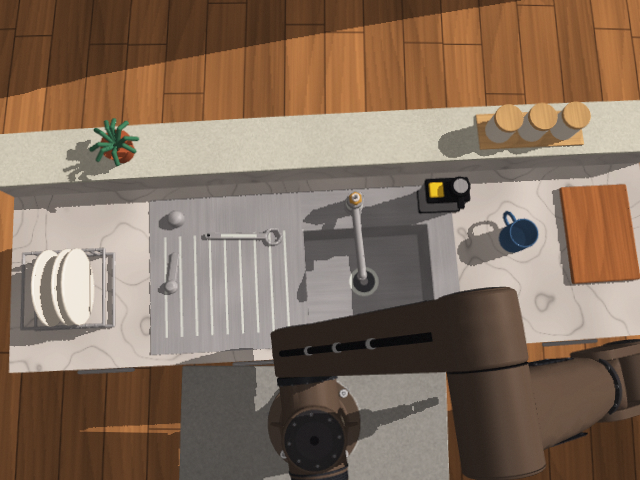

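The side view shows the tap nut at about (308,203), the spanner ring at (293,295) and the handle end at (252,351). The top view shows the nut at (356,198), the ring at (273,237) and the handle end at (207,237). Next I'll write a ray helper and make one composite of enlarged crops.

```bash
cat > h.py <<'E'
import numpy as np,cv2
from workcell import observe,camera
def ray(c,uv):
    p=cv2.undistortPoints(np.array([[uv]],float),c["K"],c["D"])[0,0]
    d=c["pose"][:3,:3]@np.array([p[0],-p[1],-1.]); return c["pose"][:3,3],d/np.linalg.norm(d)
def plane(c,uv,z):
    o,d=ray(c,uv); return o+d*(z-o[2])/d[2]
def tri(c1,a,c2,b):
    o1,d1=ray(c1,a);o2,d2=ray(c2,b)
    s,t=np.linalg.lstsq(np.c_[d1,-d2],o2-o1,rcond=None)[0]
    p,q=o1+s*d1,o2+t*d2; return (p+q)/2,np.linalg.norm(p-q)
def proj(c,P):
    q=c["pose"][:3,:3].T@(np.asarray(P,float)-c["pose"][:3,3])
    return cv2.projectPoints(np.array([[q[0],-q[1],-q[2]]]),np.zeros(3),np.zeros(3),c["K"],c["D"])[0][0,0]
def crop(c,u,v,w,h,k): return cv2.resize(c["image"][v:v+h,u:u+w,::-1],None,fx=k,fy=k,interpolation=cv2.INTER_CUBIC)
E
python3 - <<'E'
from h import *
S,T=camera("side"),camera("top")
def g(c,u,v):return crop(c,u,v,40,30,10)
a=np.vstack([np.hstack([g(T,336,183),g(S,288,185)]),np.hstack([crop(T,195,215,100,75,4),crop(S,230,280,100,75,4)])])
cv2.imwrite("pics/c1.png",a)
for n,a,b in(("nut",(356,198),(308,200)),("ring",(273,237),(293,295)),("end",(207,237),(252,351))):
    print(n,tri(T,a,S,b))
E
```

```text
nut (array([ 0.59798767, -0.11604074,  0.07488639]), np.float64(0.0001795389345053746))
ring (array([ 0.50761882,  0.1146838 , -0.0028727 ]), np.float64(0.005399878088383875))
end (array([0.5050352 , 0.29882893, 0.01108413]), np.float64(0.004716393300042664))
```

View pics/c1.png

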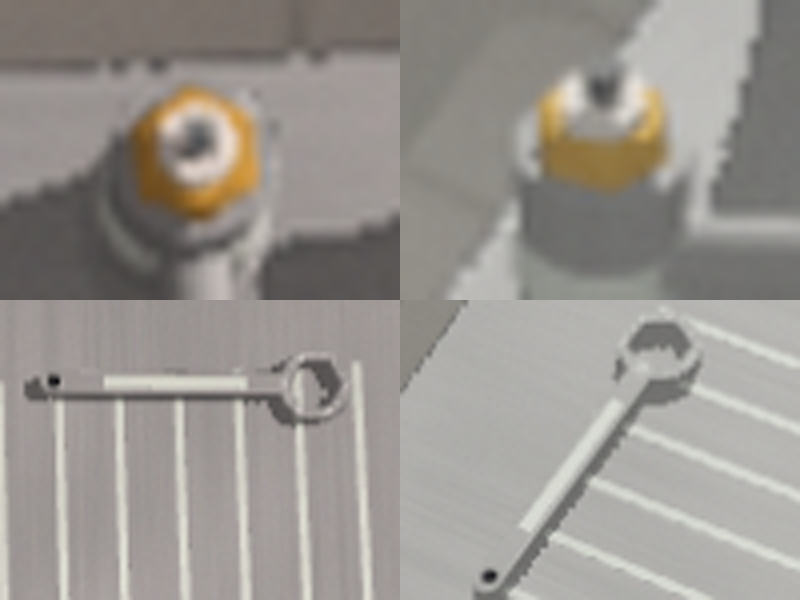

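The crop shows the nut's hexagon centred near (355,198) in top and (308,200) in side, with one corner nearly along image vertical (world x). The spanner's handle points along world +y, with its hole at about (208,235) in top and (252,349) in side.

```bash
python3 - <<'E'
from h import *
S,T=camera("side"),camera("top")
def brass(c,u,v):
    hsv=cv2.cvtColor(c["image"],cv2.COLOR_RGB2HSV); m=cv2.inRange(hsv,(10,110,90),(30,255,255))
    k=np.zeros_like(m);k[v-15:v+15,u-15:u+15]=255; m&=k
    p=cv2.findNonZero(m); h=cv2.convexHull(p); M=cv2.moments(h); return (M["m10"]/M["m00"],M["m01"]/M["m00"]),h[:,0]
a,ha=brass(T,356,198); b,hb=brass(S,308,200)
print("nut",a,b,tri(T,a,S,b),"at z.089",plane(T,a,.089),plane(S,b,.089))
print(ha.tolist(),hb.tolist())
P={"ring":((274,236),(294.5,293.5)),"hole":((208.1,234.9),(252.2,348.7))}
for n,(x,y) in P.items(): print(n,tri(T,x,S,y),plane(T,x,.013),plane(S,y,.013))
# deck left edge & back, yaw
g=cv2.cvtColor(T["image"],cv2.COLOR_RGB2GRAY).astype(float)
L=[]
for r in range(230,345,5):
    d=g[r,140:160]; d=np.convolve(np.diff(d),[1,1,1],'same'); i=np.argmax(abs(d)); L.append(plane(T,(140.5+i,r),.003)[:2])
L=np.array(L); f=cv2.fitLine(L.astype(np.float32),cv2.DIST_HUBER,0,.01,.01).ravel(); print("left edge",f,np.degrees(np.arctan2(f[1],f[0])))
print("upstand top edge",[plane(T,p,.115) for p in((20,193),(620,160))])
print("spout tip",tri(T,(362,281),S,(390,215)))
E
```

```text
nut (354.9788838612368, 198.0950226244344) (307.5533769063181, 198.5446623093682) (array([ 0.59628674, -0.11235266,  0.08370838]), np.float64(0.0018846644087031148)) at z.089 [ 0.59398343 -0.11219141  0.089     ] [ 0.59461333 -0.10754942  0.089     ]
[[361, 201], [358, 203], [356, 204], [354, 204], [350, 202], [349, 198], [349, 196], [352, 193], [354, 192], [356, 192], [358, 193], [360, 195], [361, 199]] [[313, 200], [311, 202], [309, 203], [308, 203], [304, 202], [303, 201], [302, 199], [302, 195], [313, 195]]
ring (array([ 5.07869990e-01,  1.11088231e-01, -1.99023046e-04]), np.float64(0.001087152757291158)) [0.50484413 0.11002242 0.013     ] [0.50335382 0.11939824 0.013     ]
hole (array([0.50887163, 0.29494209, 0.01308035]), np.float64(0.0010855603117290655)) [0.5083579  0.29477955 0.013     ] [0.50945694 0.29500081 0.013     ]
left edge [0.99840343 0.05648552 0.349796   0.459923  ] 3.238105
upstand top edge [array([0.60511886, 0.79073679, 0.115     ]), array([ 0.69644264, -0.84178568,  0.115     ])]
spout tip (array([ 0.3710344 , -0.12301119,  0.12543591]), np.float64(0.010311539655225646))
```

Call:
step_arm:
  commands: "1 0.97 -0.56 0 0 0 0;1 0.97 -0.56 0 0 0 0;1 0.97 -0.56 0 0 0 0;1 0.97 -0.56 0 0 0 0;1 0.97 -0.56 0 0 0 0;1 0.97 -0.56 0 0 0 0;1 0.97 -0.56 0 0 0 0;1 0.97 -0.56 0 0 0 0;1 0.97 -0.56 0 0 0 0;1 0.97 -0.56 0 0 0 0;1 0.97 -0.56 0 0 0 0;1 0.97 -0.56 0 0 0 0;1 0.97 -0.56 0 0 0 0;1 0.97 -0.56 0 0 0 0;1 0.97 -0.56 0 0 0 0;1 0.97 -0.56 0 0 0 0"

```text
clock: 2.3
tcp_pos: [0.471, -0.2983, 0.2314]
ee_rot: [0.993, 0.117, 0.0, 0.0]
ft_force: [-1.1, -1.0, -0.1]
grip_width: 0.0854
finger_force: 0.0
```

Call:
step_arm:
  commands: "1 0.32 -1 0 0 0 0;1 0.32 -1 0 0 0 0;1 0.32 -1 0 0 0 0;1 0.32 -1 0 0 0 0;1 0.32 -1 0 0 0 0;1 0.32 -1 0 0 0 0;1 0.32 -1 0 0 0 0;1 0.32 -1 0 0 0 0;1 0.32 -1 0 0 0 0;1 0.32 -1 0 0 0 0;1 0.32 -1 0 0 0 0;1 0.32 -1 0 0 0 0;1 0.32 -1 0 0 0 0;1 0.32 -1 0 0 0 0;1 0.32 -1 0 0 0 0;1 0.32 -1 0 0 0 0;1 0.32 -1 0 0 0 0;1 0.32 -1 0 0 0 0;1 0.32 -1 0 0 0 0;1 0 0 0 0 0 0"

```text
clock: 4.8
tcp_pos: [0.5073, 0.1989, 0.2312]
ee_rot: [0.993, 0.118, -0.0, -0.0]
ft_force: [-0.3, -0.3, 0.2]
grip_width: 0.0853
finger_force: 0.0
```

Call:
step_arm:
  commands: "1 0 0 0 0 0 -0.187;1 0 0 0 0 0 -0.187;1 0 0 0 0 0 -0.187;1 0 0 0 0 0 -0.187;1 0 0 0 0 0 -0.187;1 0 0 0 0 0 -0.187;1 0 0 0 0 0 -0.187;1 0 0 0 0 0 0;1 0 0 0 0 0 0"

```text
clock: 5.92
tcp_pos: [0.5079, 0.1969, 0.2313]
ee_rot: [0.718, 0.696, -0.0, 0.0]
ft_force: [0.8, -0.0, 0.4]
grip_width: 0.0855
finger_force: 0.0
```

Call:
step_arm:
  commands: "1 0.6 0 1 0 0 0;1 0.6 0 1 0 0 0;1 0 0 1 0 0 0;1 0 0 1 0 0 0;1 0 0 1 0 0 0;1 0 0 1 0 0 0;1 0 0 1 0 0 0;1 0 0 1 0 0 0;1 0 0 0.5 0 0 0;1 0 0 0.2 0 0 0;1 0 0 0 0 0 0"

```text
clock: 7.3
tcp_pos: [0.5092, 0.2271, 0.0141]
ee_rot: [0.717, 0.697, 0.0, 0.0]
ft_force: [0.2, -0.2, 0.2]
grip_width: 0.0854
finger_force: 0.0
```

```bash
python3 - <<'E'
from h import *
S,T=camera("side"),camera("top")
a=np.hstack([crop(T,195,205,100,75,4),crop(S,220,260,100,75,4)])
cv2.imwrite("pics/c2.png",a); print(observe()["tcp_pos"],observe()["ft_force"])
E
```

```text
[0.50935992 0.22714984 0.01445983] [ 0.62872544  0.40040352 -0.31190517]
```

View pics/c2.png

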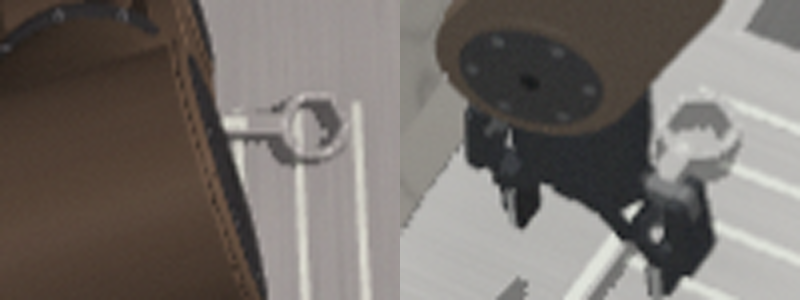

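The fingers straddle the handle, with tips near (520,215) and (670,285) in the crop. I'll lower the tool and close.

Call:
step_arm:
  commands: "1 0 0 0.33 0 0 0;0.2 0 0 0 0 0 0;0 0 0 0 0 0 0;-0.3 0 0 0 0 0 0;-0.6 0 0 0 0 0 0;-1 0 0 0 0 0 0;-1 0 0 0 0 0 0;-1 0 0 0 0 0 0"
  squeeze: 40

```text
clock: 8.4
tcp_pos: [0.5091, 0.2271, 0.0057]
ee_rot: [0.717, 0.697, 0.0, 0.0]
ft_force: [-0.5, -0.7, 5.8]
grip_width: 0.0146
finger_force: 39.9
```

Call:
step_arm:
  commands: "-1 0 0 0 0 0 0;-1 0 0 0 0 0 0;-1 0 0 -0.3 0 0 0;-1 0 0 -1 0 0 0;-1 0 0 -1 0 0 0;-1 0 0 -1 0 0 0;-1 0 0 -1 0 0 0;-1 0 0 -1 0 0 0;-1 0 0 0 0 0 0;-1 0 0 0 0 0 0"
  squeeze: 100

```text
clock: 9.65
tcp_pos: [0.5085, 0.2269, 0.1371]
ee_rot: [0.717, 0.697, -0.001, -0.0]
ft_force: [-0.2, -0.6, -2.6]
grip_width: 0.0124
finger_force: 98.3
```

```bash
python3 - <<'E'
from h import *
S,T=camera("side"),camera("top")
p=observe()["tcp_pos"]; print(p,observe()["grip_width"])
ctr=p+np.array([.003,-.115,0]); print(proj(T,ctr),proj(S,ctr))
out=[]
for c in(T,S):
    u,v=proj(c,ctr).astype(int); print(u-50,v-37); out.append(crop(c,u-50,v-37,100,75,4))
cv2.imwrite("pics/c3.png",np.hstack(out))
E
```

```text
[0.50854456 0.22688933 0.13683561] 0.01202848929412436
[270.07825002 224.5584232 ] [291.85928851 256.48591157]
220 187
241 219
```

View pics/c3.png

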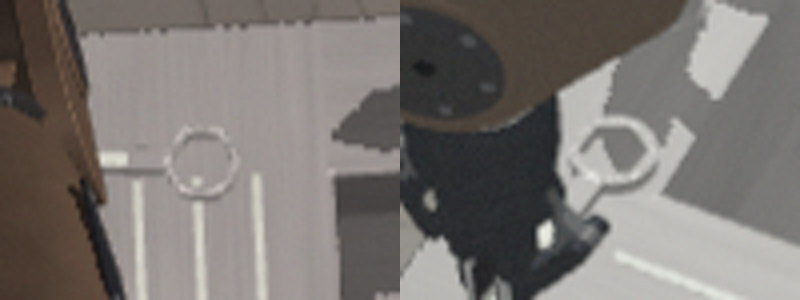

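The spanner is held, with the ring centre at about (270.1,226.9) in top and (294.3,257.6) in side. I'll triangulate it and work out the offset from the TCP.

```bash
cat >> h.py <<'E'
def brass(c,u,v):
    hsv=cv2.cvtColor(c["image"],cv2.COLOR_RGB2HSV); m=cv2.inRange(hsv,(10,110,90),(30,255,255))
    k=np.zeros_like(m);k[v-15:v+15,u-15:u+15]=255; m&=k
    p=cv2.findNonZero(m); h=cv2.convexHull(p); M=cv2.moments(h); return (M["m10"]/M["m00"],M["m01"]/M["m00"])
def move(p,yaw,pos,rot):
    "remaining shift in tool axes (units of 25 mm) and turn wz"
    from scipy.spatial.transform import Rotation as R
    r=R.from_quat(rot); d=r.inv().apply(np.asarray(p)-pos)/.025
    m=r.as_matrix(); y=np.arctan2(m[1,0],m[0,0]); w=-((np.radians(yaw)-y+np.pi)%(2*np.pi)-np.pi)
    return np.round(d,2),round(w,3)
E
python3 - <<'E'
from h import *
S,T=camera("side"),camera("top"); s=observe(); p=s["tcp_pos"]
from scipy.spatial.transform import Rotation as R
r=R.from_quat(s["ee_rot"])
q,e=tri(T,(270.1,226.9),S,(294.3,257.6)); print("ring",q,e,"tool frame",r.inv().apply(q-p))
for z in(.14,.13): print(plane(T,(270.1,226.9),z),plane(S,(294.3,257.6),z))
print(r.as_euler('xyz',degrees=True))
# target for handle angle a with ring offset L along -x tool
N=np.array([.5955,-.111])
for a in(124,128):
    u=np.array([np.cos(np.radians(a)),np.sin(np.radians(a))]); t=N+.116*u
    print(a,t,move([*t,.14],a,p,s["ee_rot"]))
E
```

```text
ring [0.50541612 0.11178027 0.13646273] 6.807274206636872e-05 tool frame [-1.15226672e-01 -3.76514097e-05  6.29709128e-04]
[0.50472252 0.11151979 0.14      ] [0.50384212 0.11429051 0.14      ]
[0.50677782 0.11228406 0.13      ] [0.50819268 0.10718226 0.13      ]
[-1.79907965e+02  3.47515910e-02  8.83916520e+01]
124 [ 0.53063362 -0.01483164] (array([-9.64,  1.15, -0.12]), np.float64(-0.621))
128 [ 0.52408327 -0.01959075] (array([-9.84,  0.89, -0.11]), np.float64(-0.691))
```

Call:
step_arm:
  commands: "-1 -0.9 0.1 0 0 0 0;-1 -0.9 0.1 0 0 0 0;-1 -0.9 0.1 0 0 0 0;-1 -0.9 0.1 0 0 0 0;-1 -0.9 0.1 0 0 0 0;-1 -0.9 0.1 0 0 0 0;-1 -0.9 0.1 0 0 0 0;-1 -0.9 0.1 0 0 0 0;-1 -0.9 0.1 0 0 0 0;-1 -0.9 0.1 0 0 0 0;-1 -0.74 0.09 0 0 0 0;-1 0 0 0 0 0 -0.16;-1 0 0 0 0 0 -0.16;-1 0 0 0 0 0 -0.16;-1 0 0 0 0 0 -0.16;-1 0 0 0 0 0 0;-1 0 0 0 0 0 0"

```text
clock: 11.98
tcp_pos: [0.5294, -0.0171, 0.1379]
ee_rot: [0.463, 0.886, -0.0, -0.0]
ft_force: [0.1, -0.0, -2.5]
grip_width: 0.0122
finger_force: 98.3
```

```bash
python3 - <<'E'
from h import *
S,T=camera("side"),camera("top"); s=observe(); print(s["tcp_pos"],s["ft_force"],s["torque"])
out=[]
for c,u,v in((T,330,168),(S,280,165)): out.append(crop(c,u,v,50,50,8))
cv2.imwrite("pics/c4.png",np.hstack(out))
E
```

```text
[ 0.5294233  -0.01712178  0.13794407] [ 0.10395188 -0.21204966 -3.14078563] [0.15611748 0.06603891 0.04645957]
```

View pics/c4.png

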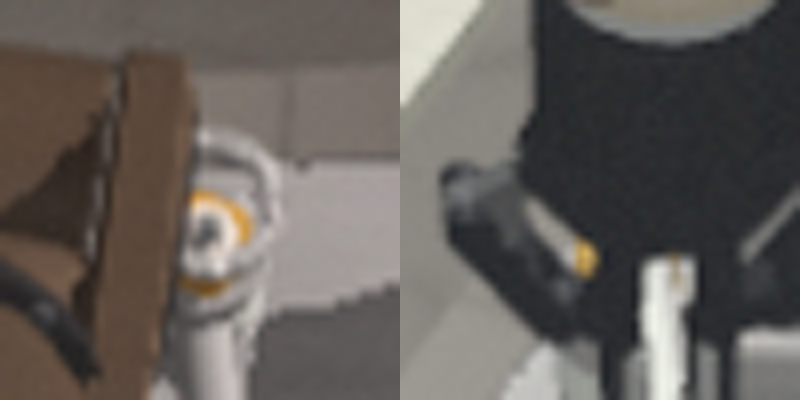

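The arm hides most of the ring. In top, the ring's right edge is at crop x≈283 and its top edge at y≈128, with the spindle tip at (208,232). I'll compare these with projections.

```bash
python3 - <<'E'
from h import *
T=camera("top"); s=observe(); p=s["tcp_pos"]
f=lambda P:np.round((proj(T,P)-[330,168]+.5)*8-.5,1)
from scipy.spatial.transform import Rotation as R
q=p+R.from_quat(s["ee_rot"]).apply([-.1152,0,-.002]); print("ring",q,f(q),[f(q+[a,b,.005]) for a,b in((.0247,0),(-.0247,0),(0,-.0247),(0,.0247))])
N=np.array([.595,-.1115]); print("tip",f([*N,.1105]),"nuttop",f([*N,.0945]), "dx/dy", f([*(N+[.01,0]),.0945]),f([*(N+[0,.01]),.0945]))
print(R.from_quat(s["ee_rot"]).as_euler('xyz',degrees=True))
E
```

```text
ring [ 0.59545747 -0.11153361  0.13997786] [212.7 200.6] [array([212.6, 123.1]), array([215.1, 270.5]), array([289.8, 196.5]), array([137.8, 196.6])]
tip [205.9 225. ] nuttop [202.4 237.2] dx/dy [202.  208.3] [172.6 237.2]
[-1.79994117e+02  1.65540771e-04  1.24965106e+02]
```

Call:
step_arm:
  commands: "-1 0 0 0.6 0 0 0;-1 0 0 0.6 0 0 0;-1 0 0 0.5 0 0 0;-1 0 0 0 0 0 0"

```text
clock: 12.62
tcp_pos: [0.5292, -0.0172, 0.0943]
ee_rot: [0.461, 0.887, -0.0, -0.001]
ft_force: [-0.2, -1.3, -1.7]
grip_width: 0.0124
finger_force: 98.3
```

Call:
step_arm:
  commands: "-1 0 0 0.08 0 0 0;-1 0 0 0 0 0 0"

```text
clock: 12.88
tcp_pos: [0.5296, -0.0172, 0.0938]
ee_rot: [0.461, 0.887, 0.0, 0.0]
ft_force: [-0.1, -0.3, -2.6]
grip_width: 0.0122
finger_force: 98.4
```

Call:
step_arm:
  commands: "-1 0 0 0.08 0 0 0;-1 0 0 0 0 0 0"

```text
clock: 13.12
tcp_pos: [0.5296, -0.0172, 0.0917]
ee_rot: [0.461, 0.887, 0.0, 0.0]
ft_force: [0.2, -1.5, -1.6]
grip_width: 0.0124
finger_force: 98.5
```

Call:
step_arm:
  commands: "-1 0 0 0.08 0 0 0;-1 0 0 0 0 0 0"

```text
clock: 13.38
tcp_pos: [0.5297, -0.0173, 0.0895]
ee_rot: [0.461, 0.887, -0.0, 0.0]
ft_force: [0.6, -4.1, -0.7]
grip_width: 0.0125
finger_force: 98.5
```

Call:
step_arm:
  commands: "-1 -0.04 -0.03 0.04 0 0 0;-1 0 0 0 0 0 0"

```text
clock: 13.62
tcp_pos: [0.5291, -0.0183, 0.0882]
ee_rot: [0.461, 0.887, -0.0, -0.0]
ft_force: [-0.3, -0.5, -2.8]
grip_width: 0.0125
finger_force: 98.3
```

Call:
step_arm:
  commands: "-1 0 0 0.06 0 0 0;-1 0 0 0 0 0 0"

```text
clock: 13.88
tcp_pos: [0.5293, -0.0182, 0.0869]
ee_rot: [0.461, 0.887, -0.0, -0.0]
ft_force: [-1.3, 0.1, -2.5]
grip_width: 0.0123
finger_force: 98.3
```

Call:
step_arm:
  commands: "-1 -0.008 0.276 0 0 0 0.06;-1 -0.008 0.276 0 0 0 0.06;-1 -0.008 0.276 0 0 0 0.06;-1 0 0 0 0 0 0"

```text
clock: 14.38
tcp_pos: [0.5473, -0.008, 0.0869]
ee_rot: [0.539, 0.842, -0.0, -0.0]
ft_force: [-0.6, -2.3, -2.2]
grip_width: 0.0122
finger_force: 98.4
```

```bash
cat >> h.py <<'E'
def st():
    from scipy.spatial.transform import Rotation as R
    s=observe(); r=R.from_quat(s["ee_rot"]); print("tcp",np.round(s["tcp_pos"],4),"F tool",np.round(r.inv().apply(s["ft_force"]),1),"M world",np.round(s["torque"],2),"yaw",np.degrees(2*np.arctan2(s["ee_rot"][1],s["ee_rot"][0])).round(1),"ring",np.round(s["tcp_pos"]+r.apply([-.1152,0,0]),4),"t",s["clock"])
E
python3 -c "from h import *;st()"
```

```text
tcp [ 0.5473 -0.008   0.0869] F tool [-1.8 -1.5  2.2] M world [-0.34  0.22  0.01] yaw 114.8 ring [ 0.5956 -0.1126  0.0869] t 14.375
```

Call:
step_arm:
  commands: "-1 -0.008 0.276 0 0 0 0.06;-1 -0.008 0.276 0 0 0 0.06;-1 -0.008 0.276 0 0 0 0.06;-1 -0.008 0.276 0 0 0 0.06;-1 -0.008 0.276 0 0 0 0.06;-1 0 0 0 0 0 0"

```text
clock: 15.12
tcp_pos: [0.58, 0.0017, 0.0868]
ee_rot: [0.658, 0.753, -0.0, -0.0]
ft_force: [-1.4, 0.4, -2.0]
grip_width: 0.0128
finger_force: 98.4
```

```bash
python3 -c "from h import *;st()"
```

```text
tcp [0.58   0.0017 0.0868] F tool [ 0.5 -1.3  2. ] M world [0.04 0.29 0.04] yaw 97.7 ring [ 0.5954 -0.1125  0.0868] t 15.125
```

Call:
step_arm:
  commands: "-1 -0.008 0.276 0 0 0 0.06;-1 -0.008 0.276 0 0 0 0.06;-1 -0.008 0.276 0 0 0 0.06;-1 -0.008 0.276 0 0 0 0.06;-1 -0.008 0.276 0 0 0 0.06;-1 -0.008 0.276 0 0 0 0.06;-1 0 0 0 0 0 0"

```text
clock: 16.0
tcp_pos: [0.6212, -0.0, 0.0869]
ee_rot: [0.782, 0.623, -0.0, -0.0]
ft_force: [-0.5, 4.3, -1.7]
grip_width: 0.0126
finger_force: 98.4
```

```bash
python3 -c "from h import *;st()"
```

```text
tcp [ 0.6212 -0.      0.0869] F tool [ 4.  -1.5  1.7] M world [0.66 0.21 0.02] yaw 77.1 ring [ 0.5954 -0.1123  0.0868] t 16.0
```

Call:
step_arm:
  commands: "-1 -0.008 -0.276 0 0 0 -0.06;-1 0 0 0 0 0 0;-1 0 0 -0.3 0 0 0;-1 0 0 -0.5 0 0 0;-1 0 0 -0.56 0 0 0;-1 0 0 0 0 0 0"

```text
clock: 16.75
tcp_pos: [0.6154, 0.0008, 0.1227]
ee_rot: [0.764, 0.645, 0.001, 0.001]
ft_force: [0.3, -0.3, -2.7]
grip_width: 0.0124
finger_force: 98.3
```

Call:
step_arm:
  commands: "-1 -0.04 -0.602 0 0 0 -0.131;-1 -0.04 -0.602 0 0 0 -0.131;-1 -0.04 -0.602 0 0 0 -0.131;-1 -0.04 -0.602 0 0 0 -0.131;-1 -0.04 -0.602 0 0 0 -0.131;-1 -0.04 -0.602 0 0 0 -0.131;-1 -0.04 -0.602 0 0 0 -0.131;-1 -0.04 -0.602 0 0 0 -0.131;-1 0 0 0 0 0 0;-1 0 0 0 0 0 0"

```text
clock: 18.0
tcp_pos: [0.5071, -0.0391, 0.1211]
ee_rot: [0.34, 0.94, 0.0, 0.0]
ft_force: [-0.3, 0.4, -3.3]
grip_width: 0.012
finger_force: 98.3
```

```bash
python3 - <<'E'
from h import *
st(); S,T=camera("side"),camera("top")
cv2.imwrite("pics/c5.png",np.hstack([crop(c,u,v,50,50,8) for c,u,v in((T,330,168),(S,280,165))]))
E
```

```text
tcp [ 0.5071 -0.0391  0.1211] F tool [0.5 0.1 3.3] M world [0.07 0.05 0.04] yaw 140.3 ring [ 0.5957 -0.1128  0.1211] t 18.0
```

View pics/c5.png

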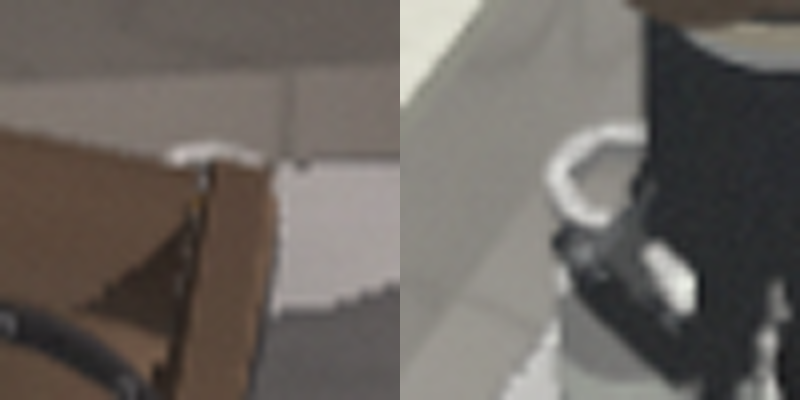

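The ring sits over the tap in both views; the nut is hidden by the gripper. I'll lower by feel.

Call:
step_arm:
  commands: "-1 0 0 0.5 0 0 0;-1 0 0 0.5 0 0 0;-1 0 0 0.1 0 0 0;-1 0 0 0 0 0 0"

```text
clock: 18.6
tcp_pos: [0.5067, -0.0392, 0.0932]
ee_rot: [0.339, 0.941, -0.0, -0.0]
ft_force: [-0.6, 0.8, -2.1]
grip_width: 0.0124
finger_force: 98.4
```

Call:
step_arm:
  commands: "-1 0 0 0.08 0 0 0;-1 0 0 0.06 0 0 0;-1 0 0 0 0 0 0"

```text
clock: 18.98
tcp_pos: [0.5069, -0.0394, 0.0901]
ee_rot: [0.339, 0.941, -0.0, 0.0]
ft_force: [1.2, -0.7, -2.2]
grip_width: 0.0123
finger_force: 98.4
```

```bash
python3 -c "from h import *;st()"
```

```text
tcp [ 0.5069 -0.0394  0.0901] F tool [-1.4  0.2  2.2] M world [-0.16 -0.15 -0.01] yaw 140.4 ring [ 0.5957 -0.1128  0.0902] t 18.975
```

Free so far, so I'll lower to the seated height.

Call:
step_arm:
  commands: "-1 0 0 0.06 0 0 0;-1 0 0 0.06 0 0 0;-1 0 0 0 0 0 0"

```text
clock: 19.35
tcp_pos: [0.5069, -0.0394, 0.087]
ee_rot: [0.339, 0.941, -0.0, 0.0]
ft_force: [1.0, -1.0, -0.4]
grip_width: 0.0121
finger_force: 98.5
```

```bash
python3 -c "from h import *;st()"
```

```text
tcp [ 0.5069 -0.0394  0.087 ] F tool [-1.4 -0.1  0.4] M world [-0.29 -0.27 -0.01] yaw 140.4 ring [ 0.5956 -0.1128  0.087 ] t 19.35
```

Call:
step_arm:
  commands: "-1 -0.015 0.368 0 0 0 0.08;-1 -0.015 0.368 0 0 0 0.08;-1 -0.015 0.368 0 0 0 0.08;-1 -0.015 0.368 0 0 0 0.08;-1 -0.015 0.368 0 0 0 0.08;-1 -0.015 0.368 0 0 0 0.08;-1 -0.015 0.368 0 0 0 0.08;-1 -0.015 0.368 0 0 0 0.08;-1 -0.015 0.368 0 0 0 0.08;-1 0 0 0 0 0 0"

```text
clock: 20.6
tcp_pos: [0.5767, 0.0012, 0.0867]
ee_rot: [0.648, 0.762, -0.0, -0.001]
ft_force: [-1.4, -0.2, -0.4]
grip_width: 0.0123
finger_force: 98.6
```

```bash
python3 -c "from h import *;st()"
```

```text
tcp [0.5767 0.0012 0.0867] F tool [-0.  -1.4  0.4] M world [-0.09  0.17  0.11] yaw 99.2 ring [ 0.5952 -0.1125  0.0867] t 20.6
```

Call:
step_arm:
  commands: "-1 -0.008 0.276 0 0 0 0.06;-1 -0.008 0.276 0 0 0 0.06;-1 -0.008 0.276 0 0 0 0.06;-1 0 0 0 0 0 0"

```text
clock: 21.1
tcp_pos: [0.5972, 0.0027, 0.0868]
ee_rot: [0.713, 0.701, -0.0, -0.001]
ft_force: [-1.2, 3.1, -0.9]
grip_width: 0.0122
finger_force: 98.6
```

```bash
python3 -c "from h import *;st()"
```

```text
tcp [0.5972 0.0027 0.0868] F tool [ 3.1 -1.2  0.9] M world [0.47 0.25 0.07] yaw 89.0 ring [ 0.5951 -0.1124  0.0868] t 21.1
```

Call:
step_arm:
  commands: "-1 -0.002 0.138 0 0 0 0.03;-1 -0.002 0.138 0 0 0 0.03;-1 0 0 0 0 0 0"

```text
clock: 21.48
tcp_pos: [0.6046, 0.0024, 0.087]
ee_rot: [0.735, 0.678, -0.0, -0.0]
ft_force: [-2.4, 5.3, -1.2]
grip_width: 0.0123
finger_force: 98.6
```

```bash
python3 -c "from h import *;st()"
```

```text
tcp [0.6046 0.0024 0.087 ] F tool [ 5.1 -2.8  1.2] M world [0.76 0.28 0.06] yaw 85.4 ring [ 0.5953 -0.1124  0.0869] t 21.475
```

Call:
step_arm:
  commands: "-1 -0.002 0.138 0 0 0 0.03;-1 0 0 0 0 0 0"

```text
clock: 21.72
tcp_pos: [0.6079, 0.0021, 0.0869]
ee_rot: [0.745, 0.667, -0.0, -0.0]
ft_force: [-2.3, 5.3, -0.6]
grip_width: 0.0121
finger_force: 98.6
```

```bash
python3 -c "from h import *;st()"
```

```text
tcp [0.6079 0.0021 0.0869] F tool [ 5.1 -2.9  0.6] M world [0.82 0.38 0.05] yaw 83.7 ring [ 0.5952 -0.1124  0.0869] t 21.725
```

Call:
step_arm:
  commands: "-1 0.018 0.138 0 0 0 0.03;-1 0 0 0 0 0 0"

```text
clock: 21.98
tcp_pos: [0.6113, 0.0018, 0.0869]
ee_rot: [0.755, 0.656, -0.0, -0.0]
ft_force: [-4.7, 2.3, -0.4]
grip_width: 0.0121
finger_force: 98.6
```

```bash
python3 -c "from h import *;st()"
```

```text
tcp [0.6113 0.0018 0.0869] F tool [ 1.6 -4.9  0.4] M world [0.25 0.64 0.11] yaw 81.9 ring [ 0.5952 -0.1123  0.0869] t 21.975
```

Call:
step_arm:
  commands: "-1 -0.002 0.138 0 0 0 0.03;-1 0 0 0 0 0 0"

```text
clock: 22.22
tcp_pos: [0.6148, 0.0013, 0.0869]
ee_rot: [0.765, 0.644, -0.0, -0.0]
ft_force: [-5.5, 2.4, -1.0]
grip_width: 0.0127
finger_force: 98.6
```

```bash
python3 -c "from h import *;st()"
```

```text
tcp [0.6148 0.0013 0.0869] F tool [ 1.4 -5.8  1. ] M world [0.33 0.87 0.08] yaw 80.2 ring [ 0.5952 -0.1122  0.0869] t 22.225
```

Call:
step_arm:
  commands: "-1 -0.002 0.1 0 0 0 0.022;-1 0 0 0 0 0 0"

```text
clock: 22.48
tcp_pos: [0.617, 0.0009, 0.0868]
ee_rot: [0.772, 0.636, -0.0, -0.0]
ft_force: [-5.1, 3.2, -0.5]
grip_width: 0.0123
finger_force: 98.6
```

```bash
python3 -c "from h import *;st()"
```

```text
tcp [0.617  0.0009 0.0868] F tool [ 2.1 -5.6  0.5] M world [0.38 0.97 0.12] yaw 79.0 ring [ 0.595  -0.1122  0.0868] t 22.475
```

Call:
step_arm:
  commands: "-1 0 0 0 0 0 0;-1 0 0 0 0 0 0"

```text
clock: 22.72
tcp_pos: [0.617, 0.0009, 0.0868]
ee_rot: [0.772, 0.636, -0.0, -0.0]
ft_force: [-6.0, 2.6, -0.8]
grip_width: 0.0122
finger_force: 98.6
```

```bash
python3 - <<'E'
from h import *
S=[];
for i in range(3):
    c=camera("top" if i%2 else "side"); st(); S.append(c)
s=S[0]
cv2.imwrite("pics/c6.png",np.hstack([crop(S[1],320,158,60,60,6),crop(S[0],270,155,70,60,6)]))
E
```

```text
tcp [0.617  0.0009 0.0868] F tool [ 2.6 -6.5  1. ] M world [0.34 0.96 0.15] yaw 79.0 ring [ 0.595  -0.1122  0.0868] t 22.775
tcp [0.617  0.0009 0.0868] F tool [ 1.6 -6.4  1.6] M world [0.36 0.95 0.17] yaw 79.0 ring [ 0.595  -0.1122  0.0869] t 22.825
tcp [0.6169 0.0009 0.0868] F tool [ 1.5 -5.1  1.1] M world [0.39 1.   0.12] yaw 79.0 ring [ 0.5949 -0.1122  0.0869] t 22.875
```

View pics/c6.png

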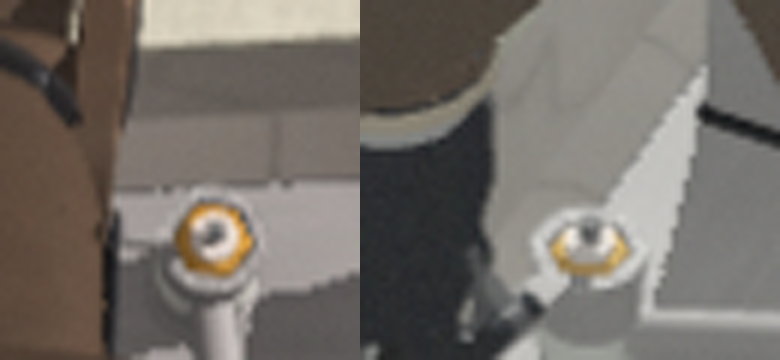

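The ring is down over the nut at about (356,198) in top and (308,196) in side. The moment is about 0.84 N m, so I'll nip a little more.

Call:
step_arm:
  commands: "-1 -0.002 0.12 0 0 0 0.026;-1 0 0 0 0 0 0;-1 0 0 0 0 0 0"

```text
clock: 23.25
tcp_pos: [0.6197, 0.0004, 0.0867]
ee_rot: [0.78, 0.626, -0.001, -0.001]
ft_force: [-6.5, 2.5, -1.7]
grip_width: 0.0119
finger_force: 98.6
```

```bash
python3 - <<'E'
from h import *
for i in range(3): camera("top"); st()
E
```

```text
tcp [6.197e-01 3.000e-04 8.670e-02] F tool [ 0.4 -6.3 -0. ] M world [0.42 1.08 0.18] yaw 77.5 ring [ 0.5947 -0.1121  0.0868] t 23.3
tcp [6.197e-01 3.000e-04 8.670e-02] F tool [ 0.6 -7.2  1.1] M world [0.39 1.09 0.2 ] yaw 77.5 ring [ 0.5948 -0.1121  0.0868] t 23.35
tcp [6.197e-01 3.000e-04 8.670e-02] F tool [ 1.1 -6.3  1.3] M world [0.42 1.06 0.1 ] yaw 77.5 ring [ 0.5947 -0.1121  0.0868] t 23.4
```

```bash
python3 - <<'E'
from h import *
A=cv2.imread("pics/top0.png",0).astype(np.float32); c=camera("top"); B=cv2.cvtColor(c["image"],cv2.COLOR_RGB2GRAY).astype(np.float32)
for r in range(225,275,8): # spout left/right edges, subpixel by gradient peaks
    o=[]
    for I in(A,B):
        g=np.gradient(cv2.GaussianBlur(I,(5,5),0)[r,345:375]); w=np.abs(g)**2; o.append((345+g.argmax(),345+g.argmin(),round((w*np.arange(345,375)).sum()/w.sum(),2)))
    print(r,o)
print(cv2.phaseCorrelate(A[215:295,340:380],B[215:295,340:380]))
E
```

```text
225 [(np.int64(356), np.int64(361), np.float64(357.7)), (np.int64(356), np.int64(361), np.float64(355.33))]
233 [(np.int64(357), np.int64(361), np.float64(359.53)), (np.int64(357), np.int64(361), np.float64(359.26))]
241 [(np.int64(358), np.int64(362), np.float64(360.34)), (np.int64(358), np.int64(362), np.float64(359.82))]
249 [(np.int64(359), np.int64(363), np.float64(361.13)), (np.int64(359), np.int64(363), np.float64(360.6))]
257 [(np.int64(359), np.int64(364), np.float64(358.99)), (np.int64(345), np.int64(364), np.float64(356.29))]
265 [(np.int64(360), np.int64(365), np.float64(359.65)), (np.int64(345), np.int64(365), np.float64(357.63))]
273 [(np.int64(361), np.int64(366), np.float64(364.32)), (np.int64(361), np.int64(366), np.float64(364.15))]
((0.1825040560941531, 0.0967079526979262), 0.8363613447546959)
```

Call:
step_arm:
  commands: "-1 -0.002 0.1 0 0 0 0.022;-1 0 0 0 0 0 0;-1 0 0 0 0 0 0"

```text
clock: 23.82
tcp_pos: [0.622, -0.0002, 0.0867]
ee_rot: [0.787, 0.617, -0.001, -0.001]
ft_force: [-7.2, 3.8, -1.5]
grip_width: 0.0125
finger_force: 98.6
```

```bash
python3 - <<'E'
from h import *
for i in range(3): camera("top"); st()
E
```

```text
tcp [ 6.22e-01 -2.00e-04  8.67e-02] F tool [ 2.5 -7.4  0.9] M world [0.55 1.17 0.2 ] yaw 76.2 ring [ 0.5946 -0.1121  0.0867] t 23.875
tcp [ 6.22e-01 -2.00e-04  8.67e-02] F tool [ 2.1 -7.3  0.6] M world [0.59 1.17 0.14] yaw 76.2 ring [ 0.5946 -0.1121  0.0867] t 23.925
tcp [ 6.22e-01 -2.00e-04  8.67e-02] F tool [ 1.2 -6.8  1.2] M world [0.54 1.16 0.19] yaw 76.2 ring [ 0.5946 -0.1121  0.0867] t 23.975
```

Call:
step_arm:
  commands: "-1 -0.008 -0.276 0 0 0 -0.06;-1 -0.008 -0.276 0 0 0 -0.06;-1 -0.008 -0.276 0 0 0 -0.06;-1 0 0 0 0 0 0;-1 0 0 0 0 0 0"

```text
clock: 24.6
tcp_pos: [0.6029, 0.0026, 0.0871]
ee_rot: [0.729, 0.685, 0.0, 0.0]
ft_force: [-1.1, 1.1, -0.9]
grip_width: 0.0122
finger_force: 98.5
```

```bash
python3 -c "from h import *;st()"
```

```text
tcp [0.6029 0.0026 0.0871] F tool [ 1.1 -1.2  0.9] M world [ 0.1   0.11 -0.1 ] yaw 86.5 ring [ 0.5958 -0.1124  0.0871] t 24.6
```

Call:
step_arm:
  commands: "-1 -0.002 -0.184 0 0 0 -0.04;-1 0 0 0 0 0 0;-1 0 0 -0.2 0 0 0;-1 0 0 -0.4 0 0 0;-1 0 0 -0.6 0 0 0;-1 0 0 -0.8 0 0 0;-1 0 0 0 0 0 0;-1 0 0 0 0 0 0"

```text
clock: 25.6
tcp_pos: [0.5976, 0.003, 0.1369]
ee_rot: [0.714, 0.7, -0.0, 0.0]
ft_force: [0.6, -0.2, -3.0]
grip_width: 0.0125
finger_force: 98.4
```

```bash
python3 - <<'E'
from h import *
st();s=observe();print(move([.509,.227,.13],88.5,s["tcp_pos"],s["ee_rot"]))
S,T=camera("side"),camera("top")
cv2.imwrite("pics/c7.png",np.hstack([crop(T,320,163,60,60,6),crop(S,270,155,70,60,6)]))
E
```

```text
tcp [0.5976 0.003  0.1369] F tool [-0.2  0.6  3. ] M world [ 0.16 -0.02  0.01] yaw 88.8 ring [ 0.5953 -0.1122  0.1369] t 25.6
(array([ 8.89, -3.72,  0.28]), np.float64(0.006))
```

View pics/c7.png

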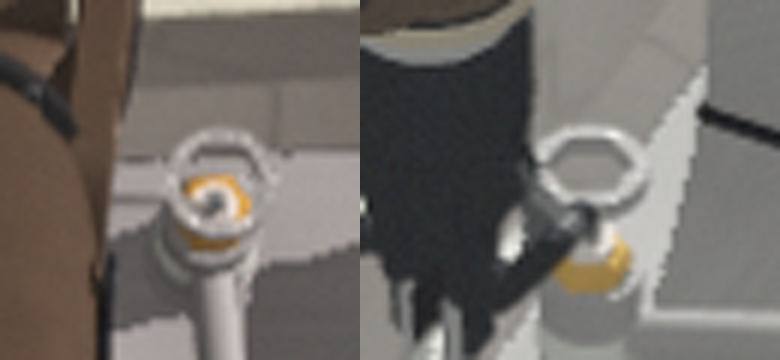

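The ring is lifted clear and level, above the nut. I'll carry it back to where it came from.

Call:
step_arm:
  commands: "-1 0.81 -0.34 0 0 0 0;-1 0.81 -0.34 0 0 0 0;-1 0.81 -0.34 0 0 0 0;-1 0.81 -0.34 0 0 0 0;-1 0.81 -0.34 0 0 0 0;-1 0.81 -0.34 0 0 0 0;-1 0.81 -0.34 0 0 0 0;-1 0.81 -0.34 0 0 0 0;-1 0.81 -0.34 0 0 0 0;-1 0.81 -0.34 0 0 0 0;-1 0.8 -0.32 0 0 0 0;-1 0 0 0 0 0 0"

```text
clock: 27.2
tcp_pos: [0.5084, 0.2289, 0.1371]
ee_rot: [0.713, 0.701, 0.0, 0.0]
ft_force: [-0.4, -0.2, -2.9]
grip_width: 0.0125
finger_force: 98.4
```

```bash
python3 - <<'E'
from h import *
st(); T=camera("top"); S=camera("side")
for n,c,u,v in(("T",T,354,196),("S",S,308,198)):
    print(n,brass(c,u,v))
t=crop(T,336,183,40,30,10)
cv2.imwrite("pics/c8.png",np.vstack([np.hstack([t,crop(S,288,185,40,30,10)]),np.hstack([crop(T,220,190,100,75,4),crop(S,241,219,100,75,4)])]))
E
```

```text
tcp [0.5084 0.2289 0.1371] F tool [-0.2 -0.4  2.9] M world [ 0.11 -0.   -0.  ] yaw 89.0 ring [0.5063 0.1137 0.1371] t 27.2
T (354.99111111111114, 198.19555555555556)Traceback (most recent call last):
  File "<stdin>", line 4, in <module>
  File "h.py", line 19, in brass
    p=cv2.findNonZero(m); h=cv2.convexHull(p); M=cv2.moments(h); return (M["m10"]/M["m00"],M["m01"]/M["m00"])
                            ~~~~~~~~~~~~~~^^^
cv2.error: OpenCV(4.12.0) /io/opencv/modules/imgproc/src/convhull.cpp:143: error: (-215:Assertion failed) total >= 0 && (depth == CV_32F || depth == CV_32S) in function 'convexHull'
```

```bash
python3 - <<'E'
from h import *
T=camera("top"); cv2.imwrite("pics/c8.png",np.hstack([crop(T,336,183,40,30,10),cv2.resize(cv2.imread("pics/top0.png")[183:213,336:376],None,fx=10,fy=10,interpolation=cv2.INTER_CUBIC)]))
E
```

```text
(no output)
```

View pics/c8.png

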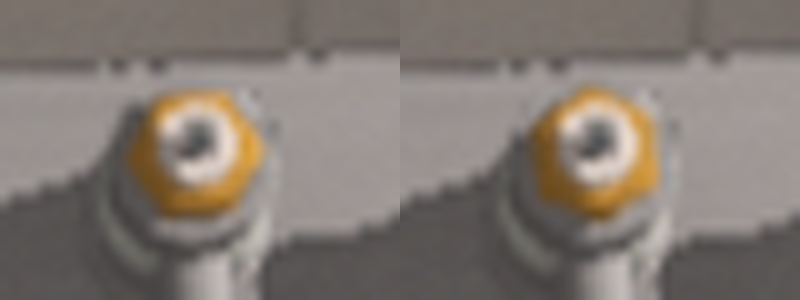

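Call:
step_arm:
  commands: "-1 0 0 0.8 0 0 0;-1 0 0 0.8 0 0 0;-1 0 0 0.8 0 0 0;-1 0 0 0.8 0 0 0;-1 0 0 0.8 0 0 0;-1 0 0 0.5 0 0 0;-1 0 0 0.3 0 0 0;-1 0 0 0.2 0 0 0;-1 0 0 0.1 0 0 0;-1 0 0 0 0 0 0"

```text
clock: 28.6
tcp_pos: [0.5093, 0.2273, 0.0097]
ee_rot: [0.714, 0.7, 0.0, 0.0]
ft_force: [-0.5, -0.5, -2.3]
grip_width: 0.0121
finger_force: 98.4
```

The nut's corners now point left and right (about (130,155) and (263,150) in the crop), so it is home. I'll set the spanner down softly.

Call:
step_arm:
  commands: "-1 0 0 0.06 0 0 0;-1 0 0 0.06 0 0 0;-1 0 0 0.03 0 0 0;-1 0 0 0 0 0 0"

```text
clock: 29.1
tcp_pos: [0.5093, 0.2273, 0.006]
ee_rot: [0.714, 0.7, 0.0, 0.0]
ft_force: [-1.4, -0.1, 1.9]
grip_width: 0.0123
finger_force: 99.0
```

Call:
step_arm:
  commands: "-1 0 0 0 0 0 0;-1 0 0 0 0 0 0;-0.55 0 0 0 0 0 0;-0.3 0 0 0 0 0 0;0 0 0 0 0 0 0;0.5 0 0 0 0 0 0;1 0 0 0 0 0 0;1 0 0 0 0 0 0;1 0 0 0 0 0 0"
  squeeze: 25

```text
clock: 30.22
tcp_pos: [0.5092, 0.2273, 0.0058]
ee_rot: [0.714, 0.7, -0.0, 0.0]
ft_force: [-0.1, 0.6, -0.2]
grip_width: 0.0853
finger_force: 0.0
```

Call:
step_arm:
  commands: "1 0 0 -0.3 0 0 0;1 0 0 -1 0 0 0;1 0 0 -1 0 0 0;1 0 0 -1 0 0 0;1 0 0 -1 0 0 0;1 0 0 -1 0 0 0;1 0 0 -1 0 0 0;1 0 0 0 0 0 0;1 0 0 0 0 0 0"

```text
clock: 31.35
tcp_pos: [0.5089, 0.2272, 0.1629]
ee_rot: [0.714, 0.7, -0.0, -0.0]
ft_force: [-0.5, 0.3, -0.8]
grip_width: 0.0853
finger_force: 0.0
```

```bash
python3 - <<'E'
from h import *
S,T=camera("side"),camera("top"); st(); print(observe()["grip_width"])
cv2.imwrite("pics/c9.png",np.hstack([crop(T,150,190,150,120,2.6),crop(S,190,240,150,120,2.6)]))
E
```

```text
tcp [0.5088 0.2272 0.1625] F tool [-0.3 -0.2  0.2] M world [0.01 0.   0.03] yaw 88.9 ring [0.5065 0.112  0.1625] t 31.45
0.08515798361309894
```

View pics/c9.png

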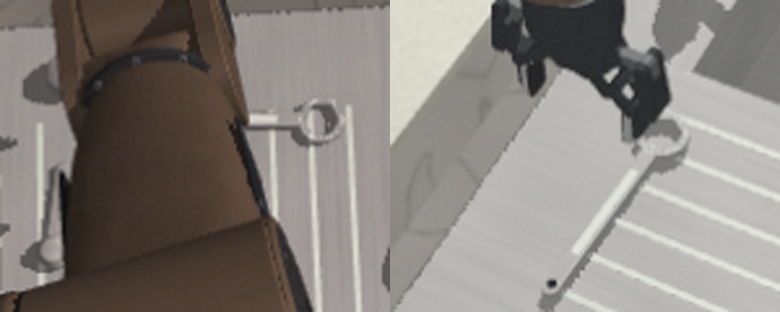

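The spanner lies flat on the drainer, ring at crop (320,122) in top and (662,145) in side, and the gripper is clear and open. I'll hand the job in.

```bash
python3 -c "from workcell import sign_off;print(sign_off())"
```

```text
the job is handed in; nothing more can be done
None
```

I handed the job in after about 31 s: the nut was turned home in two strokes, nipped up to about 1 N m by the wrist force, and the spanner is back flat on the draining board and released. The tap showed no turn in the camera, and no verdict came back from the hand-in.

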